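Stir the polishing balls and snap the tub shut

ROBOT

A 6-joint arm with a two-finger parallel gripper is mounted at the origin on the work surface. World frame = base frame: x ahead of the robot, y to its left, z up, the work surface at z = 0. Lengths are in m, angles in degrees, forces in N, time in s.
With the tool pointing down it reaches from about 0.325 to 0.775 m from the base axis. Payload 5.5 kg.
Tool frame: the origin (TCP) lies at the centre of the arm's flange, where the gripper is bolted on; the fingertips stand 182 mm ahead of it and the grasp point (between the pads) lies 163 mm ahead of it; z points along the fingers, y is the direction in which the jaws open and shut (so a half turn about z gives the same grasp; the last joint's range is limited). The gripper opens to 88 mm and grips with 3 to 60 N. Pads are 20 mm wide; open, the fingers measure 115 mm over their backs; the gripper's body (75 mm by 178 mm) begins 61 mm behind the grasp point.
Start: joints at [-75.327, 5.22, 70.514, -0, 104.267, -3.249], TCP at [0.185, -0.571, 0.405] pointing down, gripper open.
Joint ranges: [-164.24, 164.24], [-49.07, 125.15], [9.68, 141.18], [-86.29, 266.29], [3.28, 154.24], [-151.56, 151.56]. Speed limits (degrees/s): [147.25, 147.25, 172.46, 180, 180, 180].

INTERFACE

Orientations are given as [roll, pitch, yaw] about the fixed x, y, z axes, in that order (R = Rz(yaw) Ry(pitch) Rx(roll)).
In Python, from station import r gives the robot as it stands. The module is installed in compiled form; this text tells all that it offers. Calls block until the motion is done:
- r.reach(position, orientation): joint-space move of the TCP to a pose.
- r.servo_line(position, rotation=None, speed=0.15): straight line of the TCP; rotation=None keeps the orientation; speed is the mean speed in m/s.
- r.move_joints(angles): joint-space move.
- r.let_go() and r.grab(squeeze=None): open the fingers fully, or close them until they stop; squeeze is the grip in N (None keeps the last).
- r.wait(seconds).
- r.inverse_kinematics(position, orientation): joint angles nearest the present ones, or None.
- r.sense(): the state.
- r.snapshot(name): name is "side" or "top" or "wrist"; returns a dict with "frame" (384x512x3 uint8, red, green, blue), "fx", "fy", "cx", "cy" (pixels), "R" (3x3) and "t" (3): a world point X has camera coordinates R X + t. Camera axes: x right, y down, z forward; pixel columns grow to the right and rows downward; lengths in m; the calibration is good to about 2 mm. A picture is of the moment at which its call begins. There is no depth.
A pose or a line that the arm cannot do raises r.IKError and nothing moves.
- r.hand_in(): hands the job in, once; it reports no verdict.
The state is a dict: "clock": time; "joints": joint angles; "joint_vel": joint speeds; "joint_torque": joint torques, N m; "tcp_pos": TCP position; "orientation": TCP orientation; "contact_force": force on the tool from outside, world axes, zero at the start; "torque": the same for the moment, N m; "opening": finger opening in m.
Only numpy, scipy, OpenCV 4.12 (cv2) and the standard library are available. Lean on these libraries where they do the work, as an engineer would, in place of code of your own. Each camera call takes 0.05 s, during which the arm holds its last target.

TASK

Take the wooden stirrer out of its block, stir the porcelain balls in the polishing tub with wide round strokes close to the tub's floor, well over one full turn (two turns are ample), then stand it back in the block's hole. Then put the lid on the tub and press it down until it snaps in under all the spring clips and sits fully home and level, and keep pressing it firmly (about 15 N) onto the rim: finish while still holding the lid pressed down, without letting go. Keep all the balls in the tub and do not disturb the jar, the hammer or the mould.

Things in the scene. Friction and masses are not known exactly. Their poses are not given: they have to be found in the camera images.
- tub: Round grey open polishing tub fixed to the bench: inner radius 46 mm (all sizes in mm), outer 50, rim 80 and inner floor 12 above the bench, on a steel foot disc of radius 78, 10 high. Origin on its axis at bench level, z up. Four steel spring clips stand round it at 45, 135, 225 and 315 degrees from its x axis: posts 20 wide, out to radius 76, 84 high, each with a ball nose.
- rim: Black seal ring fixed on the tub's upper edge, the rim: inner radius 46 mm, outer 51, 5 high, top 80 above the bench; origin on the tub's axis, 75 above the bench. The lid's flange lies on it when fully home; it is hard, does not give.
- tub_snap (a point): Point on the tub's axis, level with the clips' ball noses (93 mm above the bench): noses of radius 8, centres 59 from the axis, each giving way outwards only (spring 2.5 N/mm, preload 2.5 N). The lid's flange meets them 19 above the rim, goes down against 8 to 20 N; about 12 above the rim the force drops suddenly, and over the last 7 the noses pull the lid down onto the rim.
- lid: Grey snap lid, loose, 112 to 224 g, upright on the bench left or right of the tub (the block on the other side). Origin at the centre of its underside, z up. Tapered plug 0 to 20 mm up (radius 36 to 43) that enters the mouth; flange disc of radius 54, 20 to 26 up; round knob of diameter 28, 26 to 60 up. Home: origin 60 above the tub's origin, same axis, any yaw.
- lid_knob (a point): Centre of the knob's top, 60 mm above the lid's origin.
- stirrer: Wooden stirrer standing upright in the hole of the wooden block, loose, 49 to 98 g. Origin at its lower tip, z up along it: round stem of diameter 12 mm with a rounded tip, from 0 to 116; collar disc of diameter 38 from 116 to 124; round handle of diameter 18 from 124 to 174. The collar rests on the block's top, and the tip is then 4 above the bench.
- stirrer_tip (a point): The stirrer's lower tip, its origin.
- stirrer_grip (a point): Middle of the stirrer's handle, 149 mm above the tip, 25 mm above the collar.
- block: Light wooden block fixed to the bench, 80 x 80 x 120 mm high, origin at the centre of its underside, z up, with one upright hole through its centre.
- block_hole0 (a point): Centre of the mouth of the block's hole, diameter 22 mm, at the block's top, 120 mm above the bench.
- jar: Bystander: small amber glass jar, diameter 56, 75 mm high, origin under its centre.
- hammer: Bystander: hammer lying on the bench, 220 mm long, origin on its underside.
- mould: Bystander: dark steel ingot mould, 50 x 90 x 30 mm high, origin under its centre.
- bead0_center (a point): Centre of one of eight loose white porcelain balls, diameter 20 mm, 12 g each, lying spread out on the tub's floor.
- bead1_center (a point): Centre of one of eight loose white porcelain balls, diameter 20 mm, 12 g each, lying spread out on the tub's floor.
- bead2_center (a point): Centre of one of eight loose white porcelain balls, diameter 20 mm, 12 g each, lying spread out on the tub's floor.
- bead3_center (a point): Centre of one of eight loose white porcelain balls, diameter 20 mm, 12 g each, lying spread out on the tub's floor.
- bead4_center (a point): Centre of one of eight loose white porcelain balls, diameter 20 mm, 12 g each, lying spread out on the tub's floor.
- bead5_center (a point): Centre of one of eight loose white porcelain balls, diameter 20 mm, 12 g each, lying spread out on the tub's floor.
- bead6_center (a point): Centre of one of eight loose white porcelain balls, diameter 20 mm, 12 g each, lying spread out on the tub's floor.
- bead7_center (a point): Centre of one of eight loose white porcelain balls, diameter 20 mm, 12 g each, lying spread out on the tub's floor.
Mind the look-alikes: they are no part of the job. Leave any blue or green look-alike of the lid alone.

How it is judged (in metres and radians):
On the way, in this order (a step that is already met when the one before it is completed fails the run):
1. the stirrer's tip is low in the tub, on one side of the middle (z of stirrer_tip in the frame of tub below 0.03 m and horizontal distance between stirrer_tip and tub below 0.046 m and x of stirrer_tip in the frame of tub above 0.01 m), for 0.05 s.
2. the tip goes on round, low, off the middle (z of stirrer_tip in the frame of tub below 0.03 m and horizontal distance between stirrer_tip and tub below 0.046 m and x of stirrer_tip in the frame of tub between -0.009 and 0.009 m and (y of stirrer_tip in the frame of tub above 0.01 m or y of stirrer_tip in the frame of tub below -0.01 m)), for 0.02 s.
3. the tip has gone to the other side, low in the tub (z of stirrer_tip in the frame of tub below 0.03 m and horizontal distance between stirrer_tip and tub below 0.046 m and x of stirrer_tip in the frame of tub below -0.01 m), for 0.05 s.
4. the tip goes on round, low, off the middle (all of step 2), for 0.02 s.
5. the tip has come round again, and balls in both halves have been moved by more than 10 mm (all of step 1 and distance of any of bead0_center, bead1_center, bead2_center, bead3_center from where it was at the start of the episode above 0.01 m and distance of any of bead4_center, bead5_center, bead6_center, bead7_center from where it was at the start of the episode above 0.01 m), for 0.05 s.
6. the stirrer stands in the block's hole again, let go (horizontal distance between stirrer and block_hole0 below 0.008 m and z of stirrer in the frame of block below 0.008 m and angle between stirrer's own z axis and vertical below 0.1 rad and contact force between the fingers and stirrer below 0.1 N), for 0.2 s.
7. the lid has snapped in: on the rim, centred and level (horizontal distance between lid and tub below 0.004 m and z of lid in the frame of tub below 0.0625 m and angle between lid's own z axis and vertical below 0.05 rad), for 0.2 s.
At the end, for the whole second after the job is handed in: Lid snapped home (2.5 mm in height, 4 mm off axis, 0.05 rad level) and still pressed by the robot, over 8 N between lid and rim; stirrer upright in the block's hole (8 mm off axis, 4 mm in height, 0.1 rad); all balls in the tub (all of step 7 and horizontal distance between stirrer and block_hole0 below 0.008 m and z of stirrer in the frame of block below 0.008 m and angle between stirrer's own z axis and vertical below 0.1 rad and horizontal distance between each of bead0_center, bead1_center, bead2_center, bead3_center, bead4_center, bead5_center, bead6_center, bead7_center and tub below 0.046 m and z of each of bead0_center, bead1_center, bead2_center, bead3_center, bead4_center, bead5_center, bead6_center, bead7_center in the frame of tub below 0.07 m and contact force between lid and rim above 8 N and contact force between any of the fingers, the arm and lid above 3 N); the arm keeps its last pose, push and grip.
It fails at once if the jar is moved by more than 30 mm (distance of jar from where it was at the start of the episode above 0.03 m).
It fails at once if the hammer is moved by more than 30 mm (distance of hammer from where it was at the start of the episode above 0.03 m).
It fails at once if the mould is moved by more than 30 mm (distance of mould from where it was at the start of the episode above 0.03 m).
It also fails if it takes over 72 s, if anything falls off the work surface, if the arm or the gripper's body presses on something with over 40 N, if the wrist force passes 120 N, or if a joint passes its speed limit or range.

## Working session

There is one attempt and no reset: what is moved stays moved. The work goes in short steps, each a Python script; the robot and the scene stay as the last script left them, time stands still between calls to the robot, and variables do not carry over. Pictures are saved under pics/ and viewed, and the job is handed in when it is done.

```bash
mkdir -p pics; ls
python3 - <<'E'
from station import r
import cv2
s=r.sense()
for k in s: print(k,s[k])
for n in("side","top","wrist"):
    d=r.snapshot(n); cv2.imwrite(f"pics/{n}0.png",d["frame"][:,:,::-1]); print(n,d["fx"],d["fy"],d["cx"],d["cy"],d["R"],d["t"])
E
```

```text
pics
clock 0.0
joints [-7.53271976e+01  5.26278197e+00  7.05816800e+01 -7.13930896e-04
  1.04266320e+02 -3.24976330e+00]
joint_vel [0.0108071  0.01687423 0.07160646 0.10609237 0.07065342 0.04687623]
joint_torque [ 4.50745956e-04 -4.46450794e+01 -4.06447828e+01  6.98609697e-02
  2.91901437e-02 -1.41609144e-04]
tcp_pos [ 0.18463837 -0.57094232  0.40351192]
orientation [-1.79889357e+02 -5.58896189e-03  1.79223850e+01]
contact_force [0.3196256  0.8231886  0.34506801]
torque [ 0.00999286 -0.02812819 -0.04399759]
opening 0.0877580339007179
side 470.50986538663756 470.50986538663756 254.59631380659454 189.82443539575095 [[-0.83410901 -0.5515973  -0.00160515]
 [-0.337972    0.51336665 -0.78881532]
 [ 0.43593243 -0.65741547 -0.61462819]] [0.41482966 0.30733151 0.9834066 ]
top 415.1528591521808 415.1528591521808 248.70011451259194 188.57918409384976 [[-2.17967704e-02 -9.99762404e-01  1.92878113e-04]
 [-9.93241474e-01  2.16326018e-02 -1.14032472e-01]
 [ 1.14001205e-01 -2.67711414e-03 -9.93477004e-01]] [-0.06900767  0.54851232  1.04737754]
wrist 292.67295145791536 292.67295145791536 256.19742391651056 187.96443282900867 [[ 0.3075633  -0.95152406 -0.00260454]
 [-0.91408328 -0.29621933  0.27695823]
 [-0.26430393 -0.08280142 -0.96087843]] [-0.59883703 -0.03279219  0.39233698]
```

View pics/top0.png

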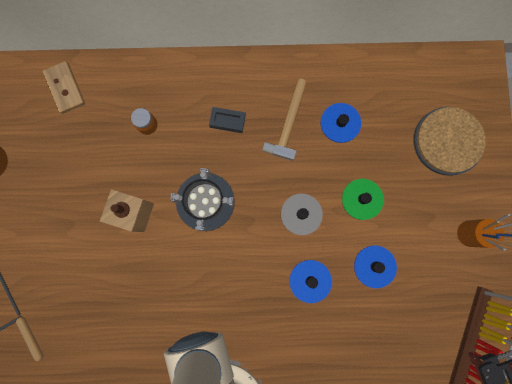

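View pics/side0.png

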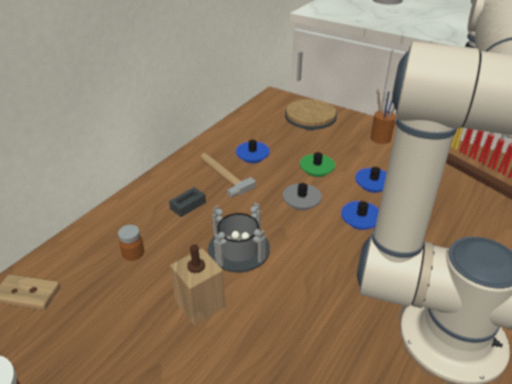

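View pics/wrist0.png

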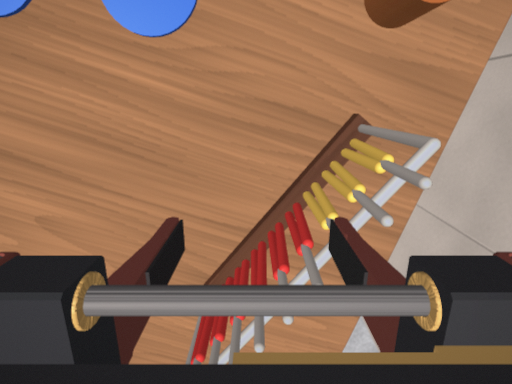

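The top view shows the stirrer and block at about (121,209), the tub at (205,201), the grey lid at (302,214), the jar at (142,120), the mould at (228,120) and the hammer at about (285,130). In the side view the stirrer top is at (194,250), the tub at (239,235) and the lid knob at (303,188).

```bash
cat > h.py <<'E'
import numpy as np, cv2
from station import r
def snap(n,f):
    d=r.snapshot(n); cv2.imwrite(f"pics/{f}.png",d["frame"][:,:,::-1])
    np.savez(f"pics/{f}.npz",**{k:np.array(d[k]) for k in d}); return d
def load(f): return np.load(f"pics/{f}.npz")
def ray(d,u,v):
    R=np.array(d["R"]);t=np.array(d["t"]);c=-R.T@t
    k=R.T@np.array([(u-d["cx"])/d["fx"],(v-d["cy"])/d["fy"],1]);return c,k/np.linalg.norm(k)
def atz(d,u,v,z):
    c,k=ray(d,u,v);return c+k*(z-c[2])/k[2]
def tri(l):
    A=np.zeros((3,3));b=np.zeros(3);
    for d,u,v in l:
        c,k=ray(d,u,v);P=np.eye(3)-np.outer(k,k);A+=P;b+=P@c
    X=np.linalg.solve(A,b)
    e=[np.linalg.norm((np.eye(3)-np.outer(k,k))@(X-c)) for c,k in (ray(*q) for q in l)]
    return X,e
def proj(d,X):
    p=np.array(d["R"])@X+np.array(d["t"]);return np.array([d["fx"]*p[0]/p[2]+d["cx"],d["fy"]*p[1]/p[2]+d["cy"]])
E
python3 - <<'E'
from h import *
t=snap("top","top1");s=snap("side","side1");w=r.snapshot("wrist")
print(tri([(t,123,209),(s,194,247)]),tri([(t,302,213),(s,303,184)]))
print("tub",atz(t,205,201,.08),"lid",atz(t,302,214,.026),atz(t,303,213,.06),"st",atz(t,121,208,.178))
q=r.sense();p=q["tcp_pos"];from scipy.spatial.transform import Rotation as Ro
Rt=Ro.from_euler("xyz",q["orientation"],degrees=True).as_matrix()
R=np.array(w["R"]);c=-R.T@np.array(w["t"]);print("cam in tool",Rt.T@(c-p),(Rt.T@R.T).round(3))
im=t["frame"][130:260,80:340,::-1];cv2.imwrite("pics/topz.png",cv2.resize(im,None,fx=3,fy=3,interpolation=cv2.INTER_CUBIC))
E
```

```text
(array([0.49790161, 0.20970212, 0.16277308]), [np.float64(0.007635602438291118), np.float64(0.007635602438291099)]) (array([ 0.47857932, -0.21255318,  0.06649064]), [np.float64(2.2219262123581824e-05), np.float64(2.2219262123681686e-05)])
tub [0.51275311 0.02786695 0.08      ] lid [ 0.47814435 -0.21770194  0.026     ] [ 0.47888693 -0.21589692  0.06      ] st [0.49265826 0.20521967 0.178     ]
cam in tool [ 0.07705924 -0.00017302  0.0192452 ] [[-0.    -0.961 -0.277]
 [ 1.     0.    -0.001]
 [ 0.001 -0.277  0.961]]
```

View pics/topz.png

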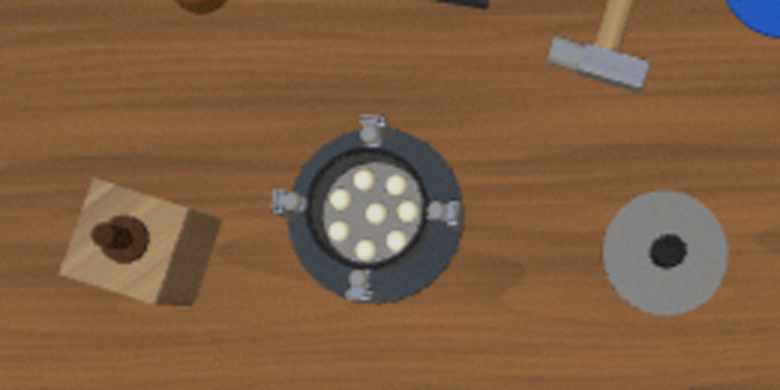

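Run:
```python
from h import *
for i,p in enumerate([(.47,-.17,.40),(.47,-.04,.40),(.47,.09,.42),(.47,.2,.42)]):
    r.reach(p,[180,0,0]); r.wait(.2); snap("wrist",f"w{i}"); print(r.sense()["joints"].round(1),r.sense()["clock"])
im=[cv2.imread(f"pics/w{i}.png") for i in range(4)]
cv2.imwrite("pics/wm.png",cv2.resize(np.vstack([np.hstack(im[:2]),np.hstack(im[2:])]),(800,600)))
```

```text
[-23.8 -10.3  86.    0.  104.2  66.2] 2.3417
[ -9.1 -14.6  89.8  -0.  104.9  81. ] 3.175
[  6.6 -13.3  86.6  -0.  106.7  96.7] 4.0167
[ 19.1  -8.4  82.3  -0.  106.1 109.2] 4.7833
```

View pics/wm.png

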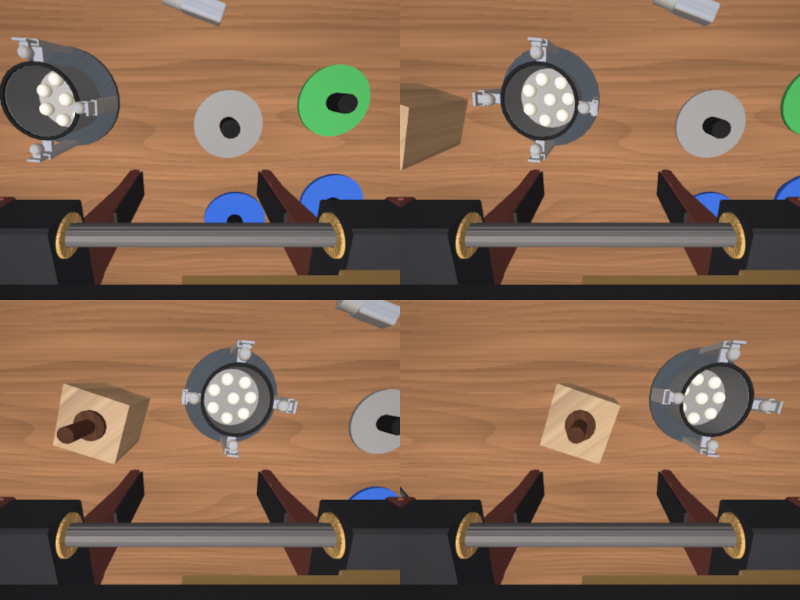

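The mosaic shows all four wrist views. The grey lid is in w0 and w1, the tub is in all four, and the block and stirrer are in w2 and w3. I'll zoom in to read the pixel positions.

Run:
```python
import cv2,numpy as np
def crop(f,x,y,w,h,s):
    im=cv2.imread(f"pics/{f}.png")[y:y+h,x:x+w]; im=cv2.resize(im,(w*s,h*s),interpolation=cv2.INTER_CUBIC)
    for k in range(0,w,20): cv2.putText(im,str(x+k),(k*s,10),0,.35,(0,0,255)); im[:, k*s]=im[:,k*s]//2+np.array([0,0,100])
    for k in range(0,h,20): cv2.putText(im,str(y+k),(0,k*s+10),0,.35,(255,255,0)); im[k*s,:]=im[k*s,:]//2+np.array([0,0,100])
    return im
a=crop("w1",120,40,100,75,4);a2=crop("w1",120,40,100,100,4)
b=crop("w2",230,40,100,100,4)
c=crop("w2",60,100,100,100,4); e=crop("w3",170,100,100,100,4)
cv2.imwrite("pics/z1.png",np.hstack([crop("w1",95,40,100*2//2+0,100,4)[:,:400],b])); 
cv2.imwrite("pics/z2.png",np.hstack([c,e]))
cv2.imwrite("pics/z3.png",np.hstack([crop("w0",240,100,100,110,4),crop("w1",350,100,100,110,4)]))
```

```text
(no output)
```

View pics/z1.png

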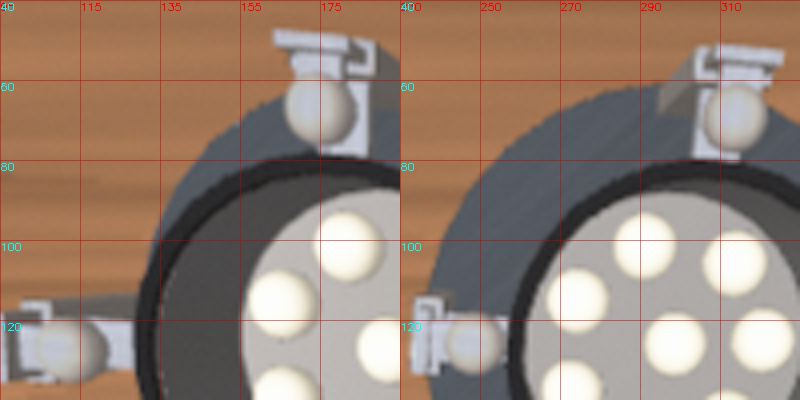

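View pics/z2.png

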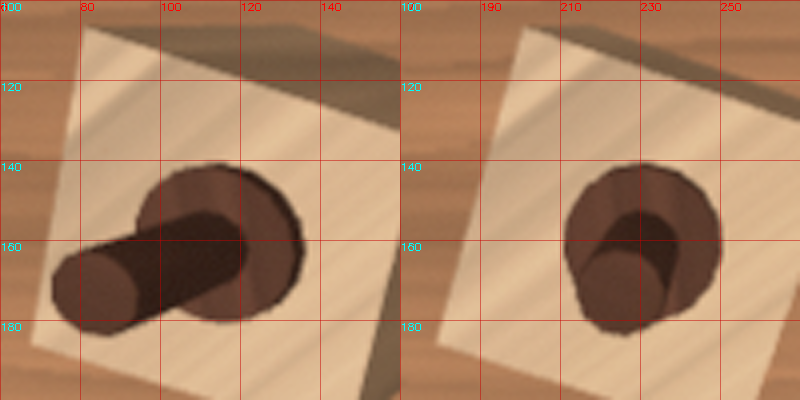

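View pics/z3.png

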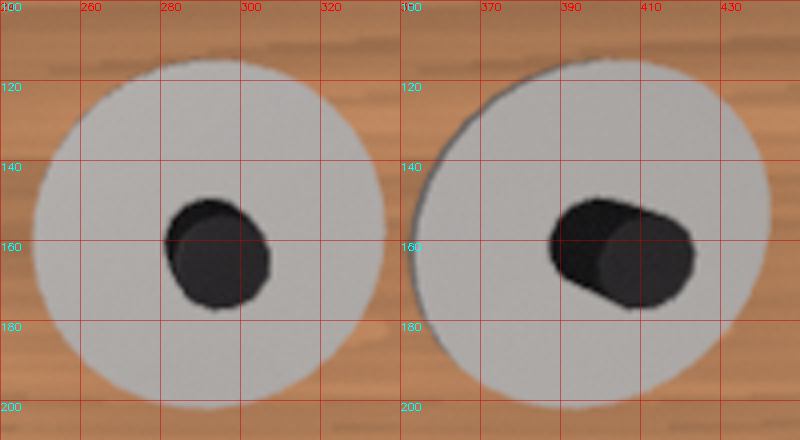

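The handle top centres are at w2 (83.9,172.9) and w3 (225,173.1). The collar tops are at (113.5,160.3) and (230.6,160.3). The lid knob tops are at w0 (295.6,165.6) and w1 (411.9,165.6), and the flange at (292.2,158.3) and (398.5,158.3). For the tub I'll use the rim ellipse.

Run:
```python
from h import *
w=[load(f"w{i}") for i in range(4)]
print("handle",tri([(w[2],83.9,172.9),(w[3],225,173.1)]))
print("collar",tri([(w[2],113.5,160.3),(w[3],230.6,160.3)]))
print("knob",tri([(w[0],295.6,165.6),(w[1],411.9,165.6)]))
print("flange",tri([(w[0],292.2,158.3),(w[1],398.5,158.3)]))
def crop(f,x,y,w,h,s):
    im=cv2.imread(f"pics/{f}.png")[y:y+h,x:x+w]; im=cv2.resize(im,(w*s,h*s),interpolation=cv2.INTER_CUBIC)
    for k in range(0,w,20): cv2.putText(im,str(x+k),(k*s,10),0,.35,(0,0,255)); im[:, k*s]=im[:,k*s]//2+np.array([0,0,100])
    for k in range(0,h,20): cv2.putText(im,str(y+k),(0,k*s+10),0,.35,(255,255,0)); im[k*s,:]=im[k*s,:]//2+np.array([0,0,100])
    return im
cv2.imwrite("pics/t1.png",crop("w1",90,40,170,170,3))
cv2.imwrite("pics/t2.png",np.hstack([crop("w2",225,40,160,170,3)]))
```

```text
handle (array([0.49508534, 0.22394242, 0.17757998]), [np.float64(0.00015859753737699667), np.float64(0.00015859753737691956)])
collar (array([0.49588537, 0.22367244, 0.1285605 ]), [np.float64(4.7733914638208526e-05), np.float64(4.773391463825345e-05)])
knob (array([ 0.48020946, -0.2137906 ,  0.06066725]), [np.float64(4.778773687422563e-05), np.float64(4.778773687415342e-05)])
flange (array([ 0.48250357, -0.21375734,  0.02812635]), [np.float64(5.1398441686962434e-05), np.float64(5.1398441686973906e-05)])
```

View pics/t1.png

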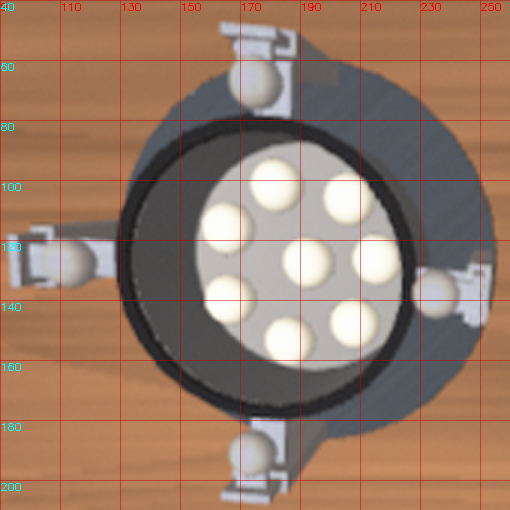

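View pics/t2.png

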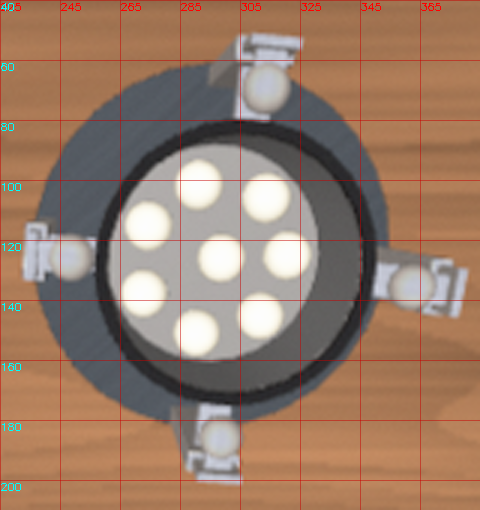

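Nose pixels in w1 are (175,66.5), (112,127.5), (235,137.5) and (173.5,190.5). In w2 they are (313.5,69.5), (248.5,126), (363,135.5) and (298.5,186). One ball lies in the middle of the tub and seven lie round it.

Run:
```python
from h import *
from scipy.optimize import least_squares
w=[load(f"w{i}") for i in range(4)]
N={1:[(175,66.5),(112,127.5),(235,137.5),(173.5,190.5)],2:[(313.5,69.5),(248.5,126),(363,135.5),(298.5,186)]}
P=[]
for a,b in zip(N[1],N[2]):
    X,e=tri([(w[1],*a),(w[2],*b)]);P.append(X);print(X.round(4),e[0])
P=np.array(P);print(P.mean(0))
d=P[:,:2]-P.mean(0)[:2];print(np.hypot(*d.T),np.degrees(np.arctan2(d[:,1],d[:,0])))
def f(p):
    o=[]
    for i in(1,2):
        for k,m in enumerate(N[i]):
            a=p[3]+np.radians([0,90,-90,180][k]);o+=list(proj(w[i],np.array([p[0]+.059*np.cos(a),p[1]+.059*np.sin(a),p[2]]))-m)
    return o
s=least_squares(f,[.51,.03,.093,0]);print(s.x,np.degrees(s.x[3]),np.array(s.fun).round(1))
# rim: fit outer circle r=.051 at z .08 & inner, dark mask
for i,(x,y) in {1:(180,129),2:(303,127)}.items():
    g=cv2.cvtColor(w[i]["frame"],cv2.COLOR_RGB2GRAY)
    m=((g<52)*255).astype(np.uint8);sub=np.zeros_like(m);sub[y-75:y+75,x-75:x+75]=m[y-75:y+75,x-75:x+75]
    cs,_=cv2.findContours(sub,cv2.RETR_CCOMP,cv2.CHAIN_APPROX_NONE)
    for c in sorted(cs,key=len)[-3:]:
        if len(c)>60:
            e=cv2.fitEllipseAMS(c);print(i,len(c),e,atz(w[i],*e[0],.08),atz(w[i],*e[0],.0775))
B={1:[(181,102),(206,106),(165,116.5),(192,127),(215.5,126),(166,139.5),(208,147.5),(186.5,153.5)],2:[(291,101.5),(313.5,105.5),(274,115),(298.5,125.5),(320.5,125),(272.5,137.5),(311.5,145),(290,151)]}
for a,b in zip(B[1],B[2]):
    X,e=tri([(w[1],*a),(w[2],*b)]);print("bead",(X-[s.x[0],s.x[1],0]).round(4),e[0].round(4))
```

```text
[0.5791 0.0332 0.0942] 0.00037546828828550165
[0.5251 0.0971 0.0964] 0.0001335796885702109
[ 0.5154 -0.0202  0.0974] 0.000215619721046776
[0.4616 0.0437 0.0957] 0.0005127687064900221
[0.52031028 0.03846513 0.09591081]
[0.05899778 0.05883535 0.05883054 0.0589022 ] [ -5.08049996  85.33341992 -94.75963475 174.92357441]
[ 0.52021851  0.03843577  0.09565915 -0.08604602] -4.930073741786611 [-0.5  0.3  0.2 -0.1  0.3  0.3  0.2  0.7  0.2 -0.5 -0.1 -0.4 -0.4 -0.1
  0.1 -0.3]
1 262 ((178.72097778320312, 129.00576782226562), (89.10615539550781, 95.32257843017578), 139.57858276367188) [0.52234538 0.03779118 0.08      ] [0.52214007 0.03844335 0.0775    ]
1 287 ((178.1543426513672, 128.44869995117188), (95.59113311767578, 102.6089859008789), 138.6459197998047) [0.5229     0.03832184 0.08      ] [0.5226993  0.03897842 0.0775    ]
2 248 ((302.73016357421875, 127.3453140258789), (85.43974304199219, 88.3969955444336), 36.83679962158203) [0.52221364 0.03922565 0.08      ] [0.52201919 0.03883608 0.0775    ]
2 269 ((303.00372314453125, 126.94729614257812), (90.67845153808594, 95.10865020751953), 34.956356048583984) [0.52263323 0.03894914 0.08      ] [0.52244205 0.03855742 0.0775    ]
bead [0.0288 0.0082 0.0271] 0.0002
bead [ 0.0241 -0.0201  0.0243] 0.0001
bead [0.0126 0.0287 0.0255] 0.0004
bead [-0.     -0.0023  0.0251] 0.0
bead [ 0.0007 -0.0303  0.0238] 0.0002
bead [-0.0149  0.0301  0.0246] 0.0
bead [-0.0247 -0.0201  0.0241] 0.0
bead [-0.0325  0.0071  0.0223] 0.0001
```

Heights read 0–3 mm off the text, and x differs by about 2 mm between features of the same object. That suggests a small bias in the camera frame. Views turned half round should cancel it.

Run:
```python
from h import *
for i,p in enumerate([(.55,.14,.40),(.55,-.07,.40)]):
    r.reach(p,[180,0,180]); r.wait(.2); snap("wrist",f"v{i}"); print(r.sense()["joints"].round(1),r.sense()["clock"])
im=[cv2.imread(f"pics/v{i}.png") for i in range(2)]
cv2.imwrite("pics/vm.png",cv2.resize(np.hstack(im),(800,300)))
```

```text
[ 1.090e+01  1.000e-01  7.620e+01 -0.000e+00  1.036e+02 -7.910e+01] 7.8
[ -10.6   -1.9   78.2    0.   103.7 -100.8] 8.9
```

View pics/vm.png

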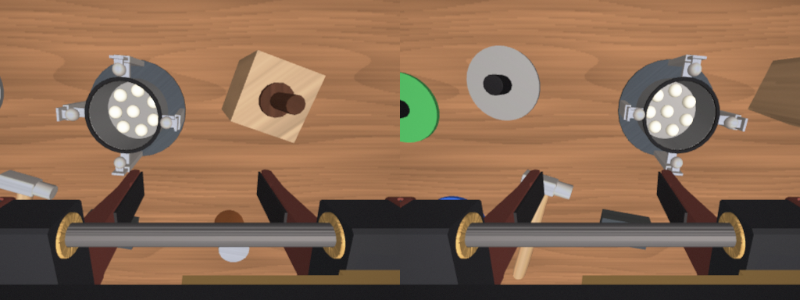

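Run:
```python
from h import *
def crop(f,x,y,w,h,s):
    im=cv2.imread(f"pics/{f}.png")[y:y+h,x:x+w]; im=cv2.resize(im,(w*s,h*s),interpolation=cv2.INTER_CUBIC)
    for k in range(0,w,20): cv2.putText(im,str(x+k),(k*s,10),0,.35,(0,0,255)); im[:, k*s]=im[:,k*s]//2+np.array([0,0,100])
    for k in range(0,h,20): cv2.putText(im,str(y+k),(0,k*s+10),0,.35,(255,255,0)); im[k*s,:]=im[k*s,:]//2+np.array([0,0,100])
    return im
cv2.imwrite("pics/a1.png",np.hstack([crop("v0",310,80,100,100,4),crop("v1",80,50,100,110,4)[:400]]))
cv2.imwrite("pics/a2.png",np.hstack([crop("v0",65,60,130,170,3),crop("v1",270,60,130,170,3)]))
for i,(x,y) in {"v0":(157,145),"v1":(360,145),"w1":(180,129),"w2":(303,127)}.items():
    w=load(i)
    g=cv2.cvtColor(w["frame"],cv2.COLOR_RGB2GRAY)
    m=((g<52)*255).astype(np.uint8);sub=np.zeros_like(m);sub[y-62:y+62,x-62:x+62]=m[y-62:y+62,x-62:x+62]
    cs,_=cv2.findContours(sub,cv2.RETR_CCOMP,cv2.CHAIN_APPROX_NONE)
    for c in sorted(cs,key=len)[-2:]:
        if len(c)>60:
            e=cv2.fitEllipseAMS(c);print(i,len(c),e,atz(w,*e[0],.08))
```

```text
v0 255 ((157.82859802246094, 147.17282104492188), (85.96546173095703, 94.0218276977539), 132.5609893798828) [0.51801383 0.03964799 0.08      ]
v0 276 ((157.23980712890625, 146.78871154785156), (92.12383270263672, 100.80118560791016), 132.59194946289062) [0.51761879 0.0390795  0.08      ]
v1 525 ((358.8810729980469, 146.95314025878906), (89.31266784667969, 98.03012084960938), 47.594688415527344) [0.51785695 0.03782976 0.08      ]
w1 262 ((178.72097778320312, 129.00576782226562), (89.10615539550781, 95.32257843017578), 139.57858276367188) [0.52234538 0.03779118 0.08      ]
w1 287 ((178.1543426513672, 128.44869995117188), (95.59113311767578, 102.6089859008789), 138.6459197998047) [0.5229     0.03832184 0.08      ]
w2 248 ((302.73016357421875, 127.3453140258789), (85.43974304199219, 88.3969955444336), 36.83679962158203) [0.52221364 0.03922565 0.08      ]
w2 269 ((303.00372314453125, 126.94729614257812), (90.67845153808594, 95.10865020751953), 34.956356048583984) [0.52263323 0.03894914 0.08      ]
```

View pics/a1.png

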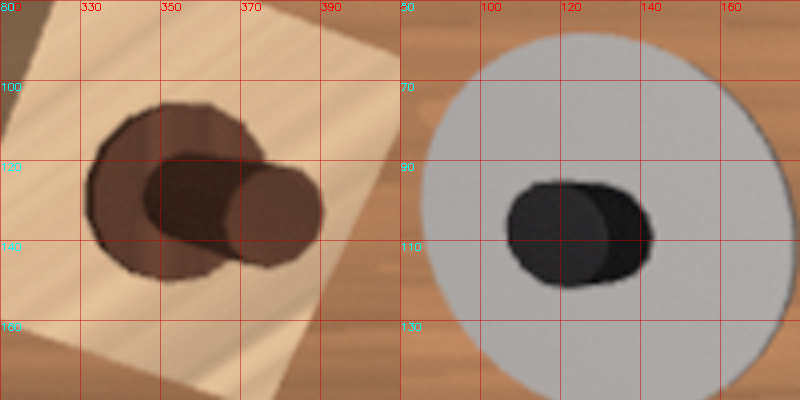

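View pics/a2.png

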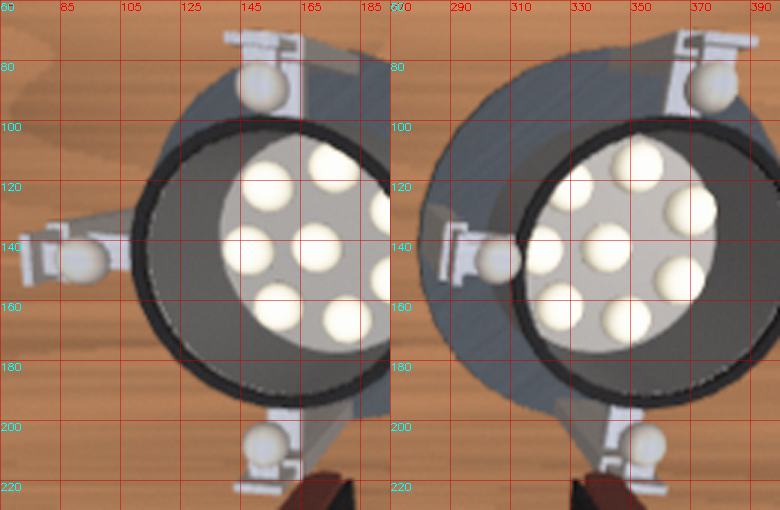

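Run:
```python
from h import *
L=load
for n,z,l in [("handle",.178,[("w2",83.9,172.9),("w3",225,173.1),("v0",378.7,134)]),("collar",.128,[("w2",113.5,160.3),("w3",230.6,160.3),("v0",354,128.2)]),("knob",.06,[("w0",295.6,165.6),("w1",411.9,165.6),("v1",119.4,108.4)]),("flange",.026,[("w0",292.2,158.3),("w1",398.5,158.3)])]:
    P=[atz(L(f),u,v,z)[:2] for f,u,v in l];print(n,np.array(P).round(4), "tri all",tri([(L(f),u,v) for f,u,v in l])[0].round(4))
```

```text
handle [[0.4953 0.2237]
 [0.495  0.2239]
 [0.4952 0.2247]] tri all [0.4952 0.2241 0.1781]
collar [[0.4958 0.2239]
 [0.4957 0.2237]
 [0.4952 0.2238]] tri all [0.4955 0.224  0.1275]
knob [[ 0.4801 -0.2139]
 [ 0.48   -0.2142]
 [ 0.4804 -0.2125]] tri all [ 0.4802 -0.2136  0.0598]
flange [[ 0.4822 -0.214 ]
 [ 0.4821 -0.2148]] tri all [ 0.4825 -0.2138  0.0281]
```

The rim shift between the opposite views is only the ellipse-centre bias, so it averages out. That gives tub (0.5201, 0.0385), stirrer (0.4953, 0.224) and lid (0.4802, -0.2136). Next is grasping the stirrer.

Run:
```python
from h import *
r.reach([.4953,.224,.385],[180,0,180]); r.servo_line([.4953,.224,.316],speed=.12); r.wait(.2)
s=r.sense();print(s["tcp_pos"],s["orientation"],s["contact_force"])
r.grab(40); r.wait(.2); s=r.sense();print(s["opening"],s["contact_force"],s["clock"])
r.servo_line([.4953,.224,.456],speed=.15); r.wait(.2)
s=r.sense();print(s["tcp_pos"],s["opening"],s["contact_force"],s["torque"],s["clock"])
a=snap("side","s2");b=snap("wrist","w5")
cv2.imwrite("pics/m2.png",np.hstack([cv2.imread("pics/s2.png"),cv2.imread("pics/w5.png")])[:, :][:, ::1] if 0 else cv2.resize(np.hstack([cv2.imread("pics/s2.png"),cv2.imread("pics/w5.png")]),(800,300)))
```

```text
[0.49548925 0.22403226 0.31722099] [1.79958803e+02 1.07347831e-01 1.79999227e+02] [ 0.10225962  0.25791081 -0.0177344 ]
0.017673981912576492 [-0.08966685 -0.67486237 -0.48195558] 12.2583
[0.49535297 0.22400878 0.45494923] 0.017508488922649286 [ 0.07875167 -0.81397512 -0.30886682] [ 0.0648628  -0.15915681  0.03292067] 13.5417
```

View pics/m2.png

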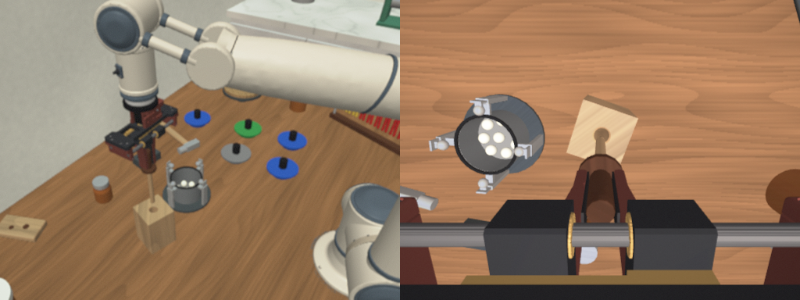

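The stirrer is held upright: it's clear of the block in the side view and the opening is 17.5 mm. Now I'll insert it into a gap between balls and stir.

Run:
```python
from h import *
T=np.array([.5201,.0385]);off=.3132
r.servo_line([T[0]+.012,T[1]+.011,off+.13],speed=.2)
snap("wrist","w6");snap("side","s6")
r.servo_line([T[0]+.012,T[1]+.011,off+.05],speed=.15)
print(r.sense()["contact_force"])
r.servo_line([T[0]+.012,T[1]+.011,off+.019],speed=.06)
s=r.sense();print(s["contact_force"],s["tcp_pos"],s["clock"])
if abs(s["contact_force"][2])<8:
  a0=np.degrees(np.arctan2(11,12));log=[]
  for k in range(1,34):
    a=np.radians(a0+k*30);rad=min(.028,.0163+.003*k)
    if k>31: rad=.02
    r.servo_line([T[0]+rad*np.cos(a),T[1]+rad*np.sin(a),off+.019],speed=.09)
    f=r.sense();log.append(np.r_[f["contact_force"],f["tcp_pos"][2]])
    if np.linalg.norm(log[-1][:3])>20: print("high",k);break
  log=np.array(log);print(np.abs(log).max(0),log[:,3].min(),log[:,3].max());print(log[::4].round(2))
print(r.sense()["clock"],r.sense()["opening"])
snap("side","s7");snap("top","t7");snap("wrist","w7")
cv2.imwrite("pics/m3.png",cv2.resize(np.hstack([cv2.imread(f"pics/{q}.png") for q in("w6","s7","w7")]),(800,200)))
```

```text
[ 0.16649348  0.55066994 -0.35823358]
[ 0.49795464  0.25085471 -0.46858985] [0.53210566 0.04948751 0.3320889 ] 16.1333
[5.01212494 7.27970029 3.17309571 0.33333033] 0.3313125305862309 0.33333032669038365
[[ 0.04 -0.53 -0.84  0.33]
 [ 5.01 -0.62  1.74  0.33]
 [-0.93  3.33 -0.94  0.33]
 [-2.45 -7.28  1.35  0.33]
 [ 3.53  1.56  0.62  0.33]
 [-2.47  4.72  2.79  0.33]
 [ 2.04 -5.48  0.39  0.33]
 [-0.03  0.17 -0.58  0.33]
 [-3.18  4.05  1.47  0.33]]
26.175 0.01762685458736196
```

View pics/w7.png

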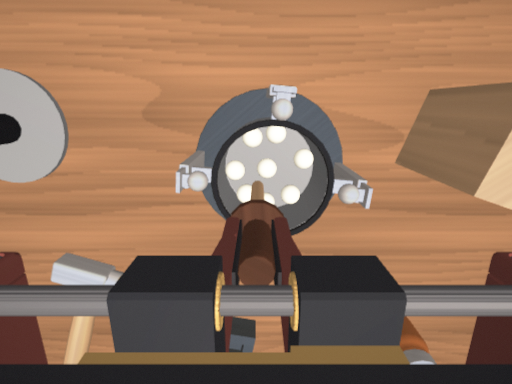

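View pics/s7.png

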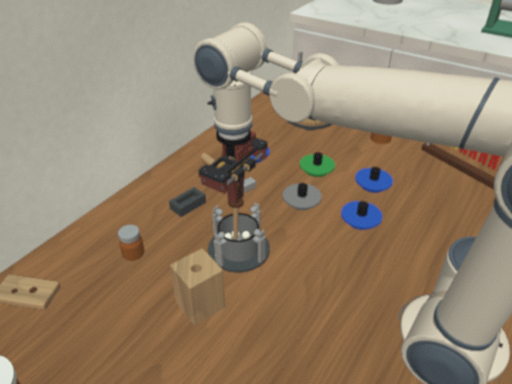

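The stir is done: about 2.75 turns, z steady, lateral force under 8 N. All the balls are in the tub. I'll lift the stirrer and check its tilt in the hand before reinserting it.

Run:
```python
from h import *
p=r.sense()["tcp_pos"];off=.3132
r.servo_line([.5201+.02*0,.0385,off+.019],speed=.08)
r.servo_line([.5201,.0385,off+.13],speed=.15)
r.servo_line([.4953,.19,.460],speed=.2);r.wait(.15)
snap("wrist","w8");snap("side","s8");s=r.sense();print(s["tcp_pos"],s["contact_force"],s["torque"],s["clock"])
a=cv2.resize(cv2.imread("pics/w6.png")[130:330,170:350],None,fx=2,fy=2);b=cv2.resize(cv2.imread("pics/w8.png")[130:330,170:350],None,fx=2,fy=2)
c=cv2.resize(cv2.imread("pics/s8.png")[130:330,120:270],None,fx=2,fy=2)
cv2.imwrite("pics/m4.png",np.hstack([a,b]));cv2.imwrite("pics/m5.png",cv2.resize(c,None,fx=1.4,fy=1.4))
```

```text
[0.49551171 0.18918374 0.45994403] [-0.54925766  0.14987685 -0.43455624] [ 0.04521115 -0.13762589 -0.05237068] 28.7917
```

View pics/m4.png

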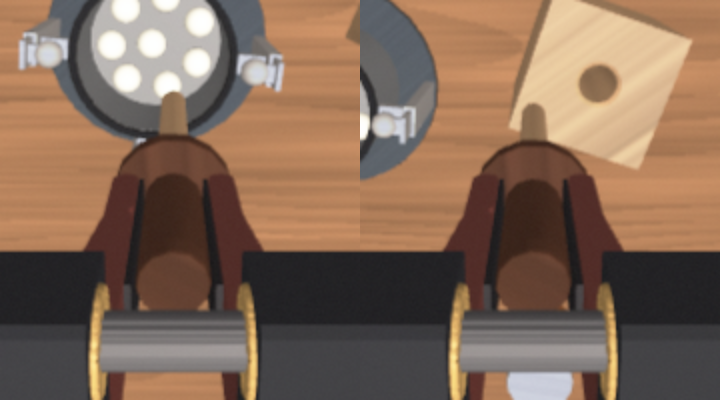

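View pics/m5.png

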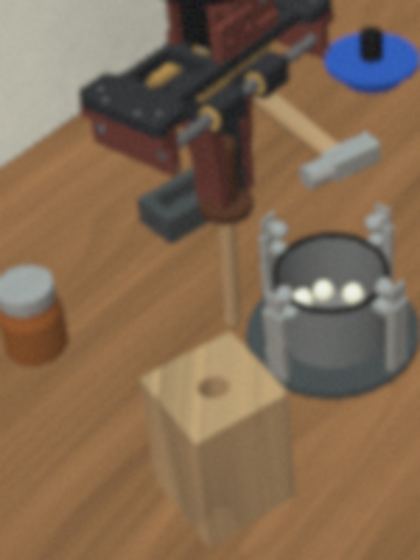

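Run:
```python
from h import *
d=load("w8")
C=np.array([.07706,-.00017,.01925]);M=np.array([[0,-.961,-.277],[1,0,-.001],[.001,-.277,.961]])
for n,u,v in[("w6",257,177.5),("w8",257,183)]:
    k=M@np.array([(u-d["cx"])/d["fx"],(v-d["cy"])/d["fy"],1])
    # visible top edge of stem approximates its +x side near tip: point at 146 along, 5 mm off
    from scipy.optimize import fsolve
    G=np.array([0,0,.163])
    def f(t): return np.linalg.norm(C+k*t-G)-.147
    t=fsolve(f,.3);P=C+k*t-G;print(n,P,np.degrees(np.arctan2(P[0],P[2])),np.degrees(np.arctan2(P[1],P[2])))
```

```text
w6 [0.00441522 0.00035161 0.14693326] 1.7211723895090336 0.13710881590554247
w8 [-0.0014284   0.00035453  0.14699263] -0.5567551715694379 0.13819113286846565
```

The tip leans about 2.3° toward world +x after the stir. I'll tilt the tool to stand the stirrer upright, and use the now visible hole at w8 (290,171.5) to check where it is.

Run:
```python
from h import *
from scipy.spatial.transform import Rotation as Ro
d=load("w8");H=atz(d,290,171.5,.12);print("hole",H)
s=load("s8");print("side",atz(s,120+213/2.8,130+387/2.8,.12))
Rt=Ro.from_euler("y",2.3,degrees=True)*Ro.from_euler("xyz",[180,0,180],degrees=True)
e=Rt.as_euler("xyz",degrees=True);z=Rt.as_matrix()[:,2];print(e,z)
h=np.array([.4953,.224])
tcp=lambda g:list(np.array([h[0],h[1],g])-.163*z)
r.servo_line(tcp(.460-.163),e,speed=.12);r.wait(.15)
snap("wrist","w9");snap("side","s9");snap("top","t9")
a=cv2.resize(cv2.imread("pics/w9.png")[130:330,170:350],None,fx=2,fy=2)
c=cv2.resize(cv2.imread("pics/s9.png")[150:320,120:270],None,fx=2.4,fy=2.4)[:400]
cv2.imwrite("pics/m6.png",np.hstack([a,c]))
print(r.sense()["tcp_pos"],r.sense()["clock"])
```

```text
hole [0.49368267 0.22757855 0.12      ]
side [0.49268209 0.22664391 0.12      ]
[180.   -2.3 180. ] [-4.01317925e-02  1.22464680e-16 -9.99194395e-01]
[0.50173414 0.22356125 0.46011601] 29.5333
```

View pics/m6.png

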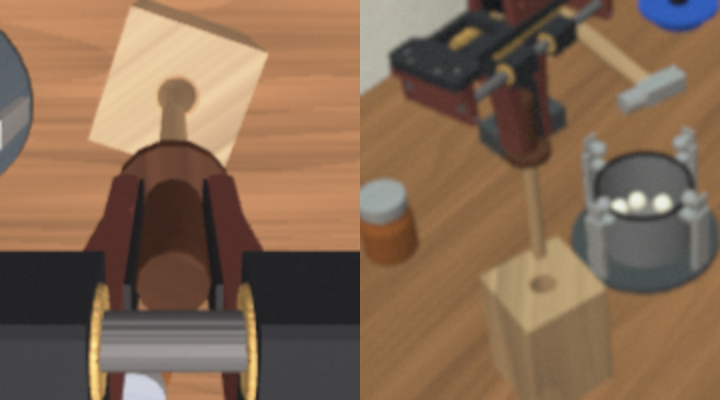

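Run:
```python
from h import *
d=load("w9");print("hole w9",atz(d,258.5,177.5,.12)); s=load("s9")
print("hole s9",atz(s,120+(543-360)/2.4,150+284/2.4,.12))
# tip estimate: side view pixel + wrist
# corners of top face w8: crop (360-based) -> left-bottom, top etc.
c8=[(170+(548-360)/2,130+0/2)]
im=cv2.imread("pics/w9.png")[110:230,200:320];cv2.imwrite("pics/c9.png",cv2.resize(im,None,fx=5,fy=5,interpolation=cv2.INTER_CUBIC))
im=cv2.imread("pics/s9.png")[190:310,150:270];cv2.imwrite("pics/cs9.png",cv2.resize(im,None,fx=5,fy=5,interpolation=cv2.INTER_CUBIC))
```

```text
hole w9 [0.49341464 0.22681205 0.12      ]
hole s9 [0.49216347 0.22669816 0.12      ]
```

View pics/c9.png

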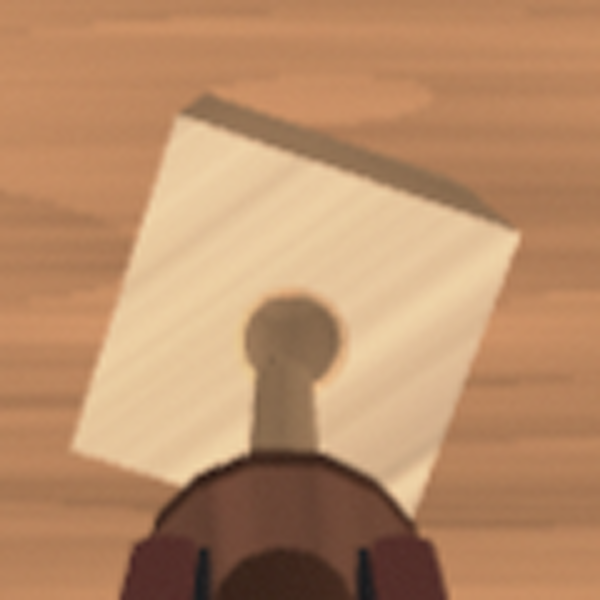

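View pics/cs9.png

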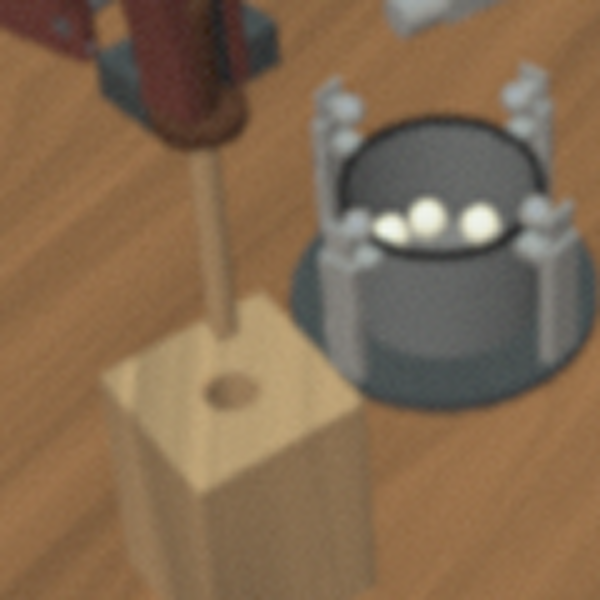

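Run:
```python
from h import *
from scipy.spatial.transform import Rotation as Ro
d=load("w9");s=load("s9");print("tip",tri([(d,256.5,184),(s,195.3,257)]))
Rt=Ro.from_euler("y",2.3,degrees=True)*Ro.from_euler("xyz",[180,0,180],degrees=True)
e=Rt.as_euler("xyz",degrees=True);z=Rt.as_matrix()[:,2]
h=np.array([.4932,.2268])
tcp=lambda g:list(np.array([h[0],h[1],g])-.163*z)
r.servo_line(tcp(.153+.125),e,speed=.06);r.wait(.1);snap("wrist","w10");snap("side","s10")
print(r.sense()["contact_force"])
for g in(.153+.100,.153+.06,.153+.03,.153+.010):
    r.servo_line(tcp(g),speed=.08);f=r.sense();print(g,f["contact_force"].round(2),f["torque"].round(2),f["tcp_pos"].round(4))
    if abs(f["contact_force"]).max()>6: print("stop");break
snap("side","s11");snap("wrist","w11");print(f["clock"])
cv2.imwrite("pics/m7.png",np.hstack([cv2.resize(cv2.imread(f"pics/{q}.png")[150:320,120:290],(400,400)) for q in("s10","s11")]))
```

```text
tip (array([0.49372665, 0.22439882, 0.1506664 ]), [np.float64(0.00021604018288477948), np.float64(0.00021604018288484678)])
[ 0.23572375  0.38053367 -0.27646068]
0.253 [-0.08  0.49 -0.86] [-0.01 -0.18  0.01] [0.4997 0.2268 0.4153]
0.213 [-0.43  0.3   0.17] [ 0.05 -0.14 -0.03] [0.4997 0.2268 0.3758]
0.183 [ 0.14 -0.63  0.04] [ 0.03 -0.13 -0.  ] [0.4997 0.2268 0.3452]
0.163 [-0.04 -0.47 -0.8 ] [ 0.08 -0.14 -0.01] [0.4996 0.2267 0.3249]
32.2417
```

View pics/m7.png

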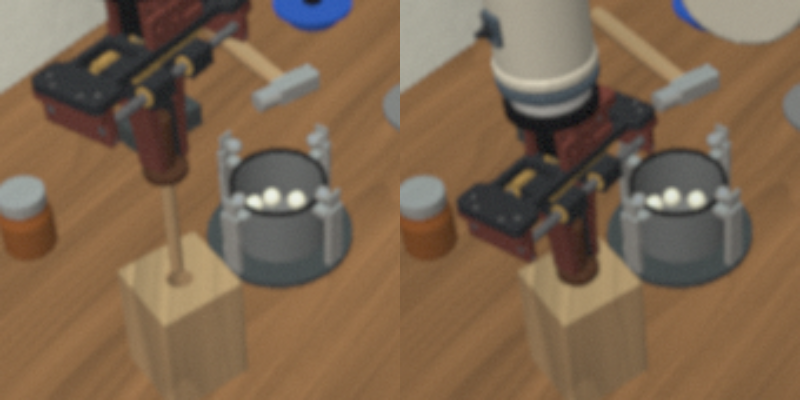

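It went into the hole without contact force. I'll lower it until the collar touches, then release and retreat.

Run:
```python
from h import *
from scipy.spatial.transform import Rotation as Ro
Rt=Ro.from_euler("y",2.3,degrees=True)*Ro.from_euler("xyz",[180,0,180],degrees=True)
z=Rt.as_matrix()[:,2];h=np.array([.4932,.2268])
tcp=lambda g:list(np.array([h[0],h[1],g])-.163*z)
for g in np.arange(.160,.1505,-.001):
    r.servo_line(tcp(g),speed=.02);f=r.sense()
    if f["contact_force"][2]>2: break
print(g,f["contact_force"],f["tcp_pos"])
r.let_go();r.wait(.3);r.servo_line(tcp(.24),speed=.12)
r.wait(.1);snap("wrist","w12");snap("side","s12");snap("top","t12");print(r.sense()["clock"],r.sense()["opening"])
cv2.imwrite("pics/m8.png",np.hstack([cv2.resize(cv2.imread("pics/w12.png"),(480,360)),cv2.resize(cv2.imread(f"pics/s12.png")[150:320,120:270],(318,360))]))
```

```text
0.152 [-2.29098983  0.42783776  4.59765748] [0.49967352 0.22678312 0.31572782]
37.2333 0.08749075036294013
```

View pics/m8.png

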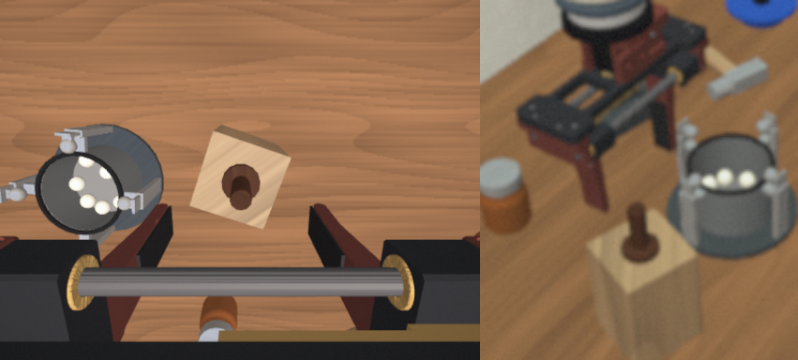

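The stirrer stands upright and released in the block. Now the lid.

Run:
```python
from h import *
L=[.4802,-.2136];e=[180,0,180]
r.reach([L[0],L[1],.33],e);r.servo_line([L[0],L[1],.2105],speed=.12);r.wait(.1)
f=r.sense();print(f["tcp_pos"],f["contact_force"].round(2),f["clock"])
r.grab(60);f=r.sense();print(f["opening"],f["contact_force"].round(2),f["tcp_pos"],f["clock"])
r.servo_line([L[0],L[1],.345],speed=.15)
r.servo_line([.5201,.0385,.345],speed=.22);r.wait(.1);f=r.sense();print(f["opening"],f["contact_force"].round(2),f["tcp_pos"],f["clock"])
snap("wrist","w13");snap("side","s13")
cv2.imwrite("pics/m9.png",np.hstack([cv2.resize(cv2.imread("pics/w13.png"),(480,360)),cv2.resize(cv2.imread(f"pics/s13.png")[130:300,165:315],(318,360))]))
```

```text
[ 0.48050688 -0.21376375  0.21164459] [-0.35  0.25  0.24] 40.125
0.027240089506452396 [ 0.8   0.44 -0.56] [ 0.48018879 -0.21364852  0.2104685 ] 41.0917
0.027340880427871257 [ 0.58  0.56 -1.74] [0.5200704  0.03753076 0.34499376] 43.55
```

View pics/m9.png

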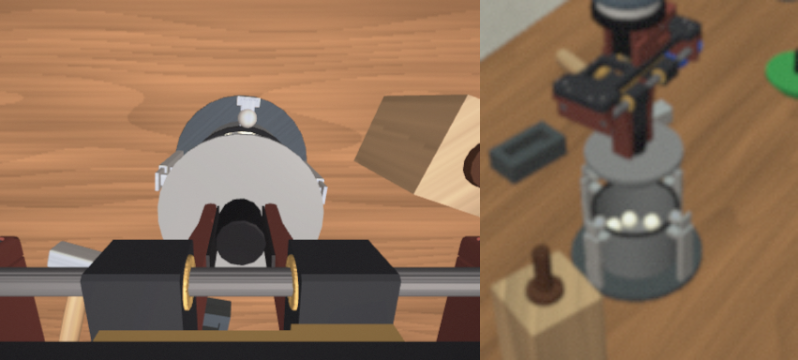

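The lid is held level over the tub. I'll lower it and press with force monitoring.

Run:
```python
from h import *
x,y=.5201,.0385;o=.2105
r.servo_line([x,y,o+.083],speed=.1);f=r.sense();print(f["contact_force"].round(1),f["tcp_pos"].round(4))
z=.081;ok=1
while z>.0585:
    r.servo_line([x,y,o+z],speed=.02);f=r.sense();F=f["contact_force"]
    print(round(z,4),F.round(1),f["tcp_pos"].round(4),f["torque"].round(2))
    if F[2]>32 or abs(F[:2]).max()>12: print("stop");break
    z-=.002
print(f["clock"],f["opening"])
snap("side","s14");snap("wrist","w14")
cv2.imwrite("pics/m10.png",np.hstack([cv2.resize(cv2.imread("pics/w14.png"),(480,360)),cv2.resize(cv2.imread(f"pics/s14.png")[130:300,165:315],(318,360))]))
```

```text
[-0.3  0.7 -1.8] [0.5202 0.0385 0.2938]
0.081 [ 0.2 -0.5 -2. ] [0.5202 0.0385 0.292 ] [ 0.07 -0.14  0.03]
0.079 [-0.4 -0.4 -1.6] [0.5201 0.0385 0.2895] [-0.04 -0.11 -0.03]
0.077 [-1.2 -2.1  3.5] [0.5203 0.0384 0.2886] [-0.17 -0.07  0.08]
0.075 [-1.1 -0.9  7.5] [0.5205 0.0384 0.2876] [-0.14 -0.16 -0.03]
0.073 [-1.5 -0.6 11.6] [0.5207 0.0384 0.2866] [-0.11 -0.36 -0.05]
0.071 [-0.9 -0.7 11.3] [0.5206 0.0384 0.2848] [-0.1   0.   -0.02]
0.069 [ 0.2 -1.   1.2] [0.5202 0.0384 0.2797] [-0.18 -0.05  0.03]
0.067 [ 2.7 -0.9 -0.2] [0.5203 0.0384 0.2772] [-0.26 -0.69 -0.04]
0.065 [ 3.3 -1.4 -8.9] [0.5199 0.0385 0.2733] [-0.3  -0.85  0.01]
0.063 [  1.4  -1.  -10. ] [0.5198 0.0386 0.2721] [-0.32 -0.58  0.05]
0.061 [ 0.7 -0.  -4.4] [0.52   0.0386 0.2718] [-0.13 -0.17  0.03]
0.059 [-0.8  0.2  1.4] [0.5203 0.0386 0.2705] [ 0.   -0.15 -0.01]
47.3167 0.027254461367391205
```

View pics/m10.png

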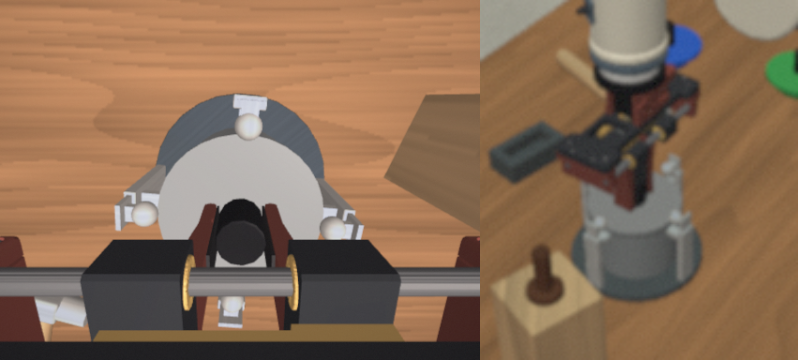

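The lid snapped in: the force peaked at 11.6 N, dropped, then went negative as the noses pulled it down. In the picture it sits level under the noses. Now I'll press to about 16 N.

Run:
```python
from h import *
x,y=.5201,.0385;o=.2105;z=.0575
while z>.048:
    r.servo_line([x,y,o+z],speed=.02);f=r.sense();F=f["contact_force"]
    print(round(z,4),F.round(1),f["tcp_pos"].round(4))
    if F[2]>14.5: break
    z-=.001
r.wait(.5)
fs=[]
for i in range(6): r.wait(.1);f=r.sense();fs.append(f["contact_force"])
print(np.mean(fs,0).round(1),np.std(fs,0).round(1),f["torque"].round(2),f["tcp_pos"].round(4),f["opening"],f["clock"])
snap("wrist","w15");snap("side","s15")
cv2.imwrite("pics/m11.png",np.hstack([cv2.resize(cv2.imread("pics/w15.png"),(480,360)),cv2.resize(cv2.imread(f"pics/s15.png")[130:300,165:315],(318,360))]))
```

```text
0.0575 [-3.7 -0.3  9.5] [0.5202 0.0386 0.2704]
0.0565 [-6.1  0.7 15.1] [0.5201 0.0386 0.2705]
[-6.   0.1 13.7] [0.5 0.4 0.3] [ 0.09  1.01 -0.04] [0.5201 0.0386 0.2704] 0.027604247001659303 49.0167
```

View pics/m11.png

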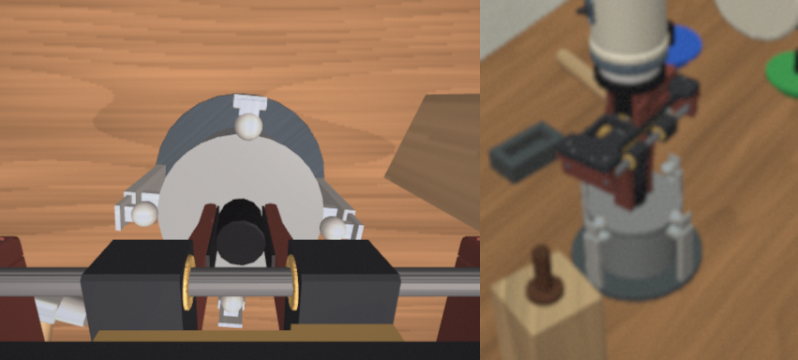

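Run:
```python
from h import *
r.servo_line([.5201,.0385,.2105+.0561],speed=.02);r.wait(.5)
f=r.sense();print(f["contact_force"].round(1),f["tcp_pos"].round(4),f["orientation"].round(2),f["clock"])
r.hand_in()
```

```text
[-6.6  0.8 16.3] [0.5201 0.0386 0.2704] [ 179.98    0.19 -179.99] 49.8667
the job is handed in; nothing more can be done
```

The job is handed in at 49.9 s of the 72 s allowed, with the robot still pressing the lid onto the rim. The hand-in reports no verdict.

- **Stirring:** I made about 2.75 turns at up to 28 mm radius, with the tip about 7 mm above the tub's floor. The sideways force stayed under 8 N.
- **Stirrer:** it tilted about 2.3° in the grip while stirring. I corrected for that and aimed at the hole as newly measured, about 3.5 mm from where the stirrer had stood. It went in with no side contact, and the pictures show it upright and released, with its collar on the block.
- **Lid:** it met the clips at the expected height, resisted with up to 11.6 N, then dropped and was pulled down. At the end it no longer moved down under more push, and the arm was pressing with about 16.3 N, tool level to 0.2°.
- **Checks that disagreed:** there is a side force of about 6.6 N in x on the tool while pressing, which I left as it was. Single-view centres of the large circles were about 2 mm off, so I averaged opposite views.
- **Not rechecked:** I saw the balls in the tub, but did not count all eight after stirring and cannot see them under the lid. I saw no sign of the jar, hammer or mould moving, but did not measure them again.

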